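Hang the ear defenders on the drying rail

ROBOT

A 7-joint arm with a two-finger parallel gripper is mounted at the origin on the work surface. World frame = base frame: x ahead of the robot, y to its left, z up, the work surface at z = 0. Lengths are in m, angles in rad, forces in N, time in s.
With the tool pointing down it reaches from about 0.4 to 0.75 m from the base axis. Payload 19.5 kg.
Tool frame: the origin (TCP) lies on the centre line of the jaws, within the pads' length; the fingertips stand env.tcp_to_tips ahead of it and the grasp point (between the pads) lies 11 mm behind it (env.tcp_to_tips is the distance from the TCP to the fingertips, in m); z points along the fingers, y is the line along which they close (so a half turn about z gives the same grasp; the last joint's range is limited). The gripper opens to 85 mm and grips with 20 to 120 N. Pads are 22 mm wide; open, the fingers measure 114 mm over their backs; the gripper's body (76 mm by 85 mm) begins 54 mm behind the grasp point. The pads swing forward as they close: fully open they stand 13 mm farther back than shut.
Start: joints at [-1.227, 0.707, -0.028, 1.485, 0.022, 0.951, -0.075], TCP at [0.216, 0.533, 0.239] pointing down, gripper open.
Joint ranges: [-2.71, 2.71], [-0.32, 2.16], [-1.57, 1.52], [0, 2.45], [-1.46, 4.6], [0, 2.02], [-2.83, 2.83]. Speed limits (rad/s): [1.89, 1.89, 2.57, 2.57, 3.01, 3.01, 3.01].

INTERFACE

Orientations are given as a unit quaternion [x, y, z, w].
In Python, from cell import env gives the robot as it stands.
- The arm moves only by the tool step_arm, never from a script. Its argument "targets" is a list of rows, each an object of numbers: "tx", "ty", "tz": the shift along the tool's x, y, z as a fraction of full scale; "wx", "wy", "wz": the turn, a rotation vector about the tool's x, y, z as a fraction of full scale. A call has 1 to 20 rows; each row is the pose to reach, as a shift and turn from the pose commanded when the call began, along the tool's axes at that moment; what a row does not reach only later rows make up. Full scale, the value 1, is 800 mm for a shift and pi/2 rad for a turn. A row lasts 1/12 s, in which the tool goes at most 41.7 mm and 7.16 degrees, less where a joint would pass 70% of its speed; a pose out of reach is approached as far as the arm can. A call with a number of a shift or a turn outside -1 to 1 is refused whole. A call with a gripper value outside its range is refused whole. "gripper" is the closure, from -1 (fully open) to 1 (shut), set as the call begins (left out, the last holds). The fingers move at their own pace and stop on an object; the grip force is fixed at half the most. Time passes only in rows, so rows that repeat a pose let the fingers close. It gives the time, the measured TCP pose, the force, the opening and the grip force at its end, in the units of the state.
- env.state(): the state, without advancing time (a new reading comes with each control period).
- env.snapshot(name): name is "scene" or "top"; returns the picture (480x640x3 uint8, red, green, blue); there is no depth.
- env.camera_model(name): a dict with "fx", "fy", "cx", "cy" (pixels), "world_to_cam" (4x4, takes a point from world to camera coordinates). Camera axes: x right, y down, z forward; pixel columns grow to the right and rows downward; lengths in m; the calibration is good to about 2 mm. A picture is of the moment at which its call begins. camera_model takes no time and is no camera call.
- env.job_done(): hands the job in; it is judged then, once.
The state is a dict: "time_s": time; "q": joint angles; "dq": joint speeds; "tau": joint torques, N m; "tool_pos": TCP position; "orientation": TCP orientation; "contact_force": force on the tool from outside, world axes, zero at the start; "ft_torque": the same for the moment, N m; "opening": opening from 0.0 (shut) to 1.0 (fully open); "grip_force": force on a finger pad.
Only numpy, scipy, OpenCV 4.12 (cv2) and the standard library are available. Lean on these libraries where they do the work, as an engineer would, in place of code of your own. Each camera call takes 0.05 s, during which the arm holds its last target. There are 200 camera calls.

TASK

The ear defenders left standing on the steel counter belong on the drying stand. Hang them by the headband over its horizontal rail, under the wire shelf, one cup on each side: lower them gently until the rail carries them before you let go, and leave them hanging still, between the end stop and the post. Do not knock the stand, and leave the bottle, the yellow tub and the tray where they are.

Things in the scene. Friction and masses are not known exactly. Their poses are not given: they have to be found in the camera images.
- muffs: Ear defenders (0.2-0.33 kg): grey rigid headband, two black cups, standing on the cups. Origin midway between the cups at their flat undersides; z up, x from cup to cup, y across the band; symmetrical in x and y. Legs at x +-71 mm lead down from the arch to the cups (|x| 50 to 87, 62 wide in y, 80 mm high). Stiff, no moving parts.
- crown (a point): Middle of the inner face of the headband at the top of its arch, 165 mm above the cups' underside: it comes to lie on the rail. The band is a half circle in the muffs' x-z plane centred 66 mm below this point, inner radius 66, outer 76 mm, 26 mm wide in y (pinch it across this width). Fingers reaching inside the arch at its very top would strike the rail.
- stand: Drying stand, fixed. Origin on the counter under the middle of the rail; z up, y along the rail from free end to post, x across it, away from the robot. Base plate 12 mm thick, x -70 to 90, y -110 to 150 mm. 26 mm square post at y 133, 400 mm high. The rail's upper side is clamped somewhere from 235 to 265 mm above the counter: not reported, so feel for it (or see it); it does not yield.
- free_end (a point): Point on the counter straight below the rail's free end (stand y = -90 mm). The rail is a round steel bar 16 mm in diameter along stand y at x = 0, from here to the clamp block on the post (y 115 to 151, x +-21, 40 mm high). At the free end a stop disc of 28 mm diameter, 6 mm thick. The rail is open to both sides and at this end.
- shelf_edge (a point): Middle of the wire shelf's robot-side edge, at its underside, 370 mm above the counter. The flat shelf of steel rods lies above the rail: stand x -46 to 94, y -119 to 154 mm, 8 mm thick, low rim at the free end. A gripper cannot stand upright over the rail: lean it back 20 to 50 degrees to the -x side and hold the band on that side of its arch, well below the top.
- spray: White bottle, 68 mm diameter, 170 mm high, origin under its centre. To be left alone.
- sharps: Yellow lidded tub, 112 mm diameter, 118 mm high, origin under its centre. To be left alone.
- tray: Shallow open steel tray, 120 (x) by 180 (y) by 30 mm, origin under its centre. To be left alone.
Things that resemble listed ones, but are neither listed nor needed, are in the scene too. Of the things like the muffs, leave any that is turquoise; of the rest the larger one is meant.

How it is judged:
By the outcome, as a careful person would: the job done as asked, in the order asked, and still so for the second after the job is handed in, with the robot touching nothing.
It also fails if it takes over 46 s, if anything falls off the work surface, if the arm or the gripper's body presses on something with over 40 N, if the wrist force passes 120 N, or if a joint passes its speed limit or range.

## Working session

There is one attempt and no reset: what is moved stays moved. The work goes in short steps, Python scripts to look and compute and a tool call to move; the robot and the scene stay as the last step left them, time stands still between calls to the robot, and variables do not carry over. Pictures are saved under pics/ and viewed, at most 10 in all, crops included, and the job is handed in when it is done.

Besides the shell and the picture viewer there is one more tool, called after ">>>" as name(argument=value, ...) on one line, values as JSON. step_arm: Moves the arm, as the interface text tells. Shift numbers are shares of 800 mm and turn numbers shares of pi/2 rad, none past 1 either way. Its arguments: {"type":"object","properties":{"targets":{"type":"array","items":{"type":"object","properties":{"tx":{"type":"number"},"ty":{"type":"number"},"tz":{"type":"number"},"wx":{"type":"number"},"wy":{"type":"number"},"wz":{"type":"number"}}}},"gripper":{"type":"number"}},"required":["targets"]}

```bash
ls; mkdir -p pics
python3 - <<'E'
from cell import env
import cv2
for n in("scene","top"):
    cv2.imwrite(f"pics/{n}0.png",env.snapshot(n)[:,:,::-1])
    m=env.camera_model(n);print(n,{k:(v if not hasattr(v,'round') else v) for k,v in m.items()})
print(env.state(),env.tcp_to_tips)
E
```

```text
pics
scene {'fx': 573.0970837336514, 'fy': 573.0970837336514, 'cx': 309.11625031212395, 'cy': 221.13247965142213, 'world_to_cam': array([[-0.12120893,  0.99253456,  0.01354763,  0.11854102],
       [ 0.73814589,  0.09925116, -0.66730042, -0.24157024],
       [-0.66366335, -0.07088264, -0.74466543,  1.95976732],
       [ 0.        ,  0.        ,  0.        ,  1.        ]])}
top {'fx': 603.5255903881679, 'fy': 603.5255903881679, 'cx': 314.3826040721399, 'cy': 227.90193954536144, 'world_to_cam': array([[ 0.01697478, -0.9998448 ,  0.00471567, -0.0634574 ],
       [-0.99506022, -0.01735456, -0.09774441,  0.57257378],
       [ 0.09781107, -0.00303318, -0.99520038,  1.90379327],
       [ 0.        ,  0.        ,  0.        ,  1.        ]])}
{'time_s': 0.1, 'q': array([-1.22670414,  0.7070047 , -0.02757868,  1.48491572,  0.02199749,
        0.95092461, -0.07550056]), 'dq': array([ 0.00091243, -0.0005221 ,  0.00024598, -0.00074585, -0.00124318,
       -0.00112339, -0.00046793]), 'tau': array([ 1.56320672e-03, -8.84275031e+01,  1.23667505e+00, -2.36449903e+01,
        1.71197543e-02,  5.14854561e-03, -1.53323600e-05]), 'tool_pos': array([0.21630239, 0.53252959, 0.23890387]), 'orientation': array([ 1.91718026e-01,  9.81449934e-01, -4.70431918e-04, -6.57539576e-05]), 'contact_force': array([ 0.40417961, -0.08788764,  0.09052568]), 'ft_torque': array([-0.009816  ,  0.01441846, -0.0030678 ]), 'grip_force': 0.0, 'opening': 1.0001353866208216} 0.008
```

View pics/scene0.png

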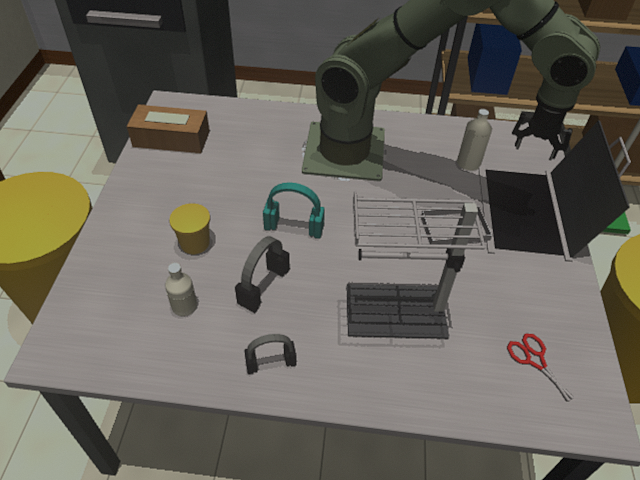

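View pics/top0.png

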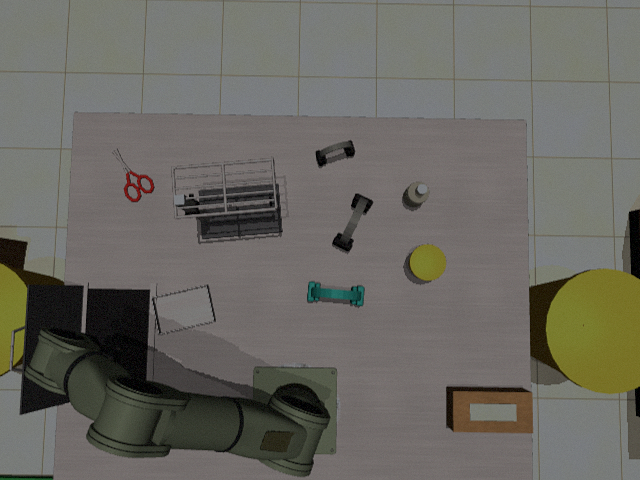

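The top view shows the target grey muffs at about (353,223), with the turquoise pair at (336,295) and the small pair at (336,153). The stand's shelf is at about (225,190), with the post at left (185,202). In the scene view the rail's free end is at (360,255). I'll enlarge both.

Run:
```python
import cv2
a=cv2.imread("pics/top0.png")[145:265,160:385]
cv2.imwrite("pics/c1.png",cv2.resize(a,None,fx=3.5,fy=3.5,interpolation=cv2.INTER_CUBIC))
a=cv2.imread("pics/scene0.png")[180:350,225:500]
cv2.imwrite("pics/c2.png",cv2.resize(a,None,fx=2.9,fy=2.9,interpolation=cv2.INTER_CUBIC))
```

```text
(no output)
```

View pics/c1.png

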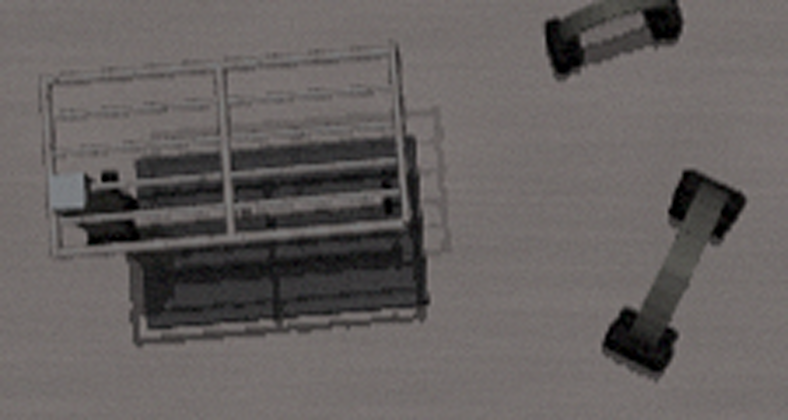

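View pics/c2.png

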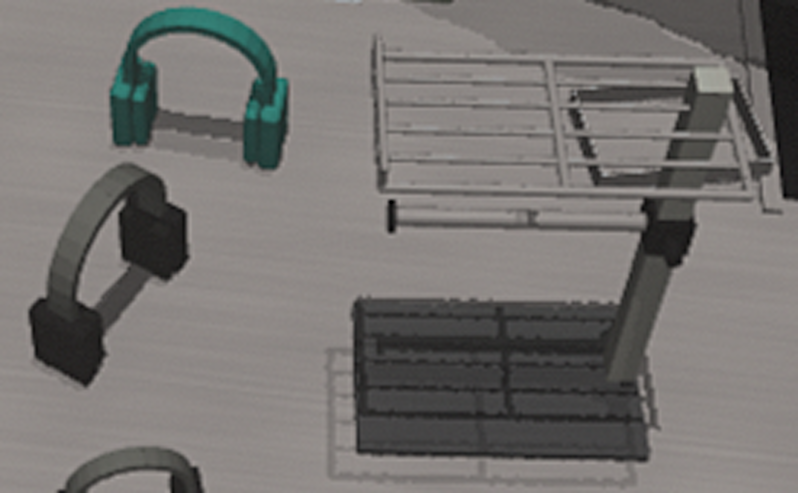

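c1 shows the shelf corners at about (42,78), (395,42), (408,218) and (55,252), with the post top at (68,192). c2 shows the stop disc at (392,216) and the base plate corners. Next I measure by ray casting.

```bash
cat > h.py <<'E'
import numpy as np,cv2
from cell import env
from scipy.spatial.transform import Rotation as R
def ray(n,p):
    m=env.camera_model(n);T=m["world_to_cam"];A=T[:3,:3]
    d=A.T@np.array([(p[0]-m["cx"])/m["fx"],(p[1]-m["cy"])/m["fy"],1]);return -A.T@T[:3,3],d/np.linalg.norm(d)
def onz(n,p,z):
    o,d=ray(n,p);return o+d*(z-o[2])/d[2]
def tri(p,q):
    o,d=ray("scene",p);o2,d2=ray("top",q)
    s=np.linalg.lstsq(np.c_[d,-d2],o2-o,rcond=None)[0];a=o+d*s[0];b=o2+d2*s[1];return (a+b)/2,np.linalg.norm(a-b)
T=lambda x,y:(160+x/3.5,145+y/3.5)
S=lambda x,y:(225+x/2.9,180+y/2.9)
E
cat > m.py <<'E'
from h import *
np.set_printoptions(precision=4,suppress=True)
print("post top",onz("top",T(68,192),.4),onz("scene",S(712,80),.4))
for p in[(42,78),(395,42),(408,220),(55,252)]:print("shelf top",onz("top",T(*p),.378))
for p in[(378,190),(750,197),(380,38 if 0 else 50),(732,65)]:print("shelf sc",onz("scene",S(*p),.37))
for p in[(357,298),(357,455),(648,460)]:print("base sc",onz("scene",S(*p),.012))
for p in[(410,135),(425,318),(135,325)]:print("base top",onz("top",T(*p),.012))
print("disc",tri(S(392,216),T(388,203)))
for z in(.227,.242,.257):print(onz("scene",S(392,216),z),onz("scene",S(640,222),z))
for p,z in[((640,345),.08),((708,205),.08)]:print("cup top",onz("top",T(*p),z))
for p,z in[((655,325),.1),((710,200),.1),((680,262),.175)]:print("band top",onz("top",T(*p),z))
for p in[(35,345),(83,385),(103,350),(163,278),(186,262)]:print("cup bottoms sc",onz("scene",S(*p),0))
for n in("scene","top"):
    im=cv2.imread(f"pics/{n}0.png").astype(int)
    r=(slice(225,320),slice(230,295)) if n=="scene" else (slice(188,256),slice(325,378))
    m=(im[r].max(2)<45).astype(np.uint8)
    k,l,st,c=cv2.connectedComponentsWithStats(m)
    for i in range(1,k):
        if st[i,4]>25:
            cc=c[i]+[r[1].start,r[0].start];print(n,"dark",st[i],cc,onz(n,cc,.08 if n=="top" else .04))
E
python3 m.py
```

```text
post top [0.604  0.2984 0.4   ] [0.6089 0.3003 0.4   ]
shelf top [0.6935 0.3263 0.378 ]
shelf top [0.7259 0.0606 0.378 ]
shelf top [0.5904 0.0477 0.378 ]
shelf top [0.5616 0.3113 0.378 ]
shelf sc [0.7227 0.0613 0.37  ]
shelf sc [0.6936 0.3286 0.37  ]
shelf sc [0.5815 0.0533 0.37  ]
shelf sc [0.561  0.3254 0.37  ]
base sc [0.56   0.0567 0.012 ]
base sc [0.7289 0.0696 0.012 ]
base sc [0.7008 0.3243 0.012 ]
base top [0.7178 0.0698 0.012 ]
base top [0.5476 0.0521 0.012 ]
base top [0.5365 0.3187 0.012 ]
disc (array([0.6248, 0.0757, 0.2205]), np.float64(0.0032388866296827047))
[0.6299 0.0771 0.227 ] [0.6093 0.28   0.227 ]
[0.642  0.0767 0.242 ] [0.6216 0.2767 0.242 ]
[0.6541 0.0762 0.257 ] [0.634  0.2734 0.257 ]
cup top [ 0.5211 -0.1427  0.08  ]
cup top [ 0.6476 -0.202   0.08  ]
band top [ 0.5375 -0.1547  0.1   ]
band top [ 0.6493 -0.2021  0.1   ]
band top [ 0.5852 -0.1709  0.175 ]
cup bottoms sc [ 0.6441 -0.237  -0.    ]
cup bottoms sc [ 0.6814 -0.1846  0.    ]
cup bottoms sc [ 0.6414 -0.1732 -0.    ]
cup bottoms sc [ 0.5522 -0.1306  0.    ]
cup bottoms sc [ 0.5302 -0.1114  0.    ]
scene dark [ 36  21  24  30 482] [277.471  261.3423] [ 0.5334 -0.1431  0.04  ]
scene dark [  5  54  26  34 493] [248.0751 296.9026] [ 0.6602 -0.201   0.04  ]
top dark [ 26   6  22  19 162] [361.3642 202.0926] [ 0.6522 -0.1991  0.08  ]
top dark [  7  45  21  18 211] [342.2607 242.4123] [ 0.5247 -0.1408  0.08  ]
```

Run:
```python
from h import *
np.set_printoptions(precision=4,suppress=True)
a=onz("top",T(716,188),.08);b=onz("top",T(631,361),0);print(a,b,np.linalg.norm((a-b)[:2]),(a+b)/2)
for n in("top","scene"):print("cam",ray(n,(0,0))[0])
for p in[(640,340),(715,197)]:print("leg/band",onz("top",T(*p),.08))
hs=cv2.cvtColor(cv2.imread("pics/top0.png"),cv2.COLOR_BGR2HSV);m=cv2.inRange(hs,(80,100,40),(100,255,255))
k,l,st,c=cv2.connectedComponentsWithStats(m)
for i in range(1,k):
  if st[i,4]>100:
    x,y,w,h,_=st[i];print(st[i],onz("top",(x,y),.08),onz("top",(x+w,y+h),.08),onz("top",c[i],.16))
# band lateral centre line in top view, from rows
im=cv2.imread("pics/top0.png");g=cv2.cvtColor(im,cv2.COLOR_BGR2GRAY)
for r in range(206,240,4):print(r,g[r,335:372])
```

```text
[ 0.663 -0.209  0.08 ] [ 0.512  -0.1387  0.    ] 0.1666478281304424 [ 0.5875 -0.1738  0.04  ]
cam [ 0.3846 -0.0477  1.9509]
cam [1.4933 0.0452 1.2966]
leg/band [ 0.5256 -0.1427  0.08  ]
leg/band [ 0.6549 -0.2082  0.08  ]
[307 282  57  24 681] [ 0.4003 -0.0335  0.08  ] [ 0.3297 -0.2102  0.08  ] [ 0.3673 -0.119   0.16  ]
206 [109 112 109 109 110 108 112 109 110 105 112 107 108 109 108 112  44   4
   0   0  10  70  68  63  65  62  62  69  70  69  55   4   2   5   0  30
  97]
210 [107 111 108 109 112 108 106 106 109 106 109 109 104 108 108 108 110  95
  91  67  73  66  74  69  72  68  72  73  62   5   0   1  15  56 114 111
 108]
214 [109 106 111 105 107 112 107 107 107 109 103 105 107 108 106 107 109  87
  80  77  78  73  79  76  82  74  71  97  60  60  64 101 113 112 110 108
 112]
218 [109 109 113 112 110 110 112 112 110 111 111 112 106 111 108  93  86  87
  83  81  81  84  80  82  78 111 108 111 109 111 112 111 110 108 110 108
 105]
222 [110 107 109 113 110 107 111 113 111 109 108 112 110  84  69  75  80  77
  84  82  85  87  90 107 107 107 113 109 110 110 113 110 106 112 107 111
 114]
226 [112 112 109 111 106 109 107 109 107 112 110  83  69  69  72  71  71  72
  71  72  67  70 108 111 111 109 113 111 108 109 110 110 109 113 109 111
 111]
230 [116 114 114 114 112 110 112 113 114  76  60  64  61  63  64  63  66  69
  63  93 112 109 112 111 107 110 106 112 112 113 112 111 112 108 108 108
 110]
234 [113 110  27   5   1   9  29  58  55  59  54  58  55  55  55  56  62  90
 116 112 115 109 110 113 107 112 107 111 110 109 110 110 109 114 110 112
 115]
238 [  8  15  22  12   2  21  40  43  43  48  53  49  43  48  49  42  74  90
 115 109 114 108 109 107 108 111 107 112 110 106 108 108 105 110 109 109
 108]
```

```bash
cat >> h.py <<'E'
def rot(yaw,lean):
    "tool: z leans along heading yaw (rad), y = heading+90deg"
    c,s=np.cos(yaw),np.sin(yaw);z=np.array([c*np.sin(lean),s*np.sin(lean),-np.cos(lean)]);y=np.array([-s,c,0])
    return np.c_[np.cross(y,z),y,z]
def rel(p,Rt):
    s=env.state();R0=R.from_quat(s["orientation"])
    t=R0.inv().apply(np.array(p)-s["tool_pos"])/.8
    w=(R0.inv()*R.from_matrix(Rt)).as_rotvec()/(np.pi/2)
    print("t",t.round(4),"w",w.round(4))
def st():
    s=env.state();print(s["time_s"],s["tool_pos"].round(4),R.from_quat(s["orientation"]).as_matrix()[:,2].round(3),s["contact_force"].round(2),s["opening"],s["grip_force"],s["q"].round(2))
E
python3 - <<'E'
from h import *
D=np.deg2rad
Rt=rot(D(-25),D(40));d=Rt[:,2]
g=np.array([.5427,-.151,.149])+.011*d
print(g)
rel([.38,.28,.32],rot(D(-25),0));rel(g-.1*d,Rt);rel(g,Rt)
E
```

```text
[ 0.5491082  -0.15398819  0.14057351]
t [-0.3084 -0.2155 -0.1011] w [-0.0006  0.      0.0322]
t [-0.6281 -0.6344  0.0278] w [ 0.0106 -0.4443  0.031 ]
t [-0.7084 -0.6384  0.1236] w [ 0.0106 -0.4443  0.031 ]
```

>>> step_arm(targets=[{"tz": -0.05},{"tx": -0.31,"ty": -0.2155,"tz": -0.1,"wz": 0.03},{"tx": -0.31,"ty": -0.2155,"tz": -0.1,"wz": 0.03},{"tx": -0.31,"ty": -0.2155,"tz": -0.1,"wz": 0.03},{"tx": -0.31,"ty": -0.2155,"tz": -0.1,"wz": 0.03},{"tx": -0.31,"ty": -0.2155,"tz": -0.1,"wz": 0.03},{"tx": -0.31,"ty": -0.2155,"tz": -0.1,"wz": 0.03},{"tx": -0.31,"ty": -0.2155,"tz": -0.1,"wz": 0.03},{"tx": -0.628,"ty": -0.634,"tz": -0.03,"wx": 0.01,"wy": -0.444,"wz": 0.031},{"tx": -0.628,"ty": -0.634,"tz": -0.03,"wx": 0.01,"wy": -0.444,"wz": 0.031},{"tx": -0.628,"ty": -0.634,"tz": -0.03,"wx": 0.01,"wy": -0.444,"wz": 0.031},{"tx": -0.628,"ty": -0.634,"tz": -0.03,"wx": 0.01,"wy": -0.444,"wz": 0.031},{"tx": -0.628,"ty": -0.634,"tz": -0.03,"wx": 0.01,"wy": -0.444,"wz": 0.031},{"tx": -0.628,"ty": -0.634,"tz": 0.028,"wx": 0.01,"wy": -0.444,"wz": 0.031},{"tx": -0.628,"ty": -0.634,"tz": 0.028,"wx": 0.01,"wy": -0.444,"wz": 0.031},{"tx": -0.628,"ty": -0.634,"tz": 0.028,"wx": 0.01,"wy": -0.444,"wz": 0.031},{"tx": -0.628,"ty": -0.634,"tz": 0.028,"wx": 0.01,"wy": -0.444,"wz": 0.031},{"tx": -0.628,"ty": -0.634,"tz": 0.028,"wx": 0.01,"wy": -0.444,"wz": 0.031},{"tx": -0.628,"ty": -0.634,"tz": 0.028,"wx": 0.01,"wy": -0.444,"wz": 0.031},{"tx": -0.628,"ty": -0.634,"tz": 0.028,"wx": 0.01,"wy": -0.444,"wz": 0.031}])

```text
validation failed for argument at $.ta...
```

Run:
```python
from h import *
D=np.deg2rad
st();Rt=rot(D(-25),D(40));d=Rt[:,2];rel([.5491,-.154,.1406],Rt)
a=env.snapshot("scene")[:,:,::-1][170:330,200:400]
cv2.imwrite("pics/p1.png",cv2.resize(a,None,fx=3.5,fy=3.5,interpolation=cv2.INTER_CUBIC))
```

```text
0.1 [0.2163 0.5325 0.2389] [-0.    -0.001 -1.   ] [ 0.4  -0.09  0.09] 1.0001353866208216 0.0 [-1.23  0.71 -0.03  1.48  0.02  0.95 -0.08]
t [-0.7084 -0.6384  0.1235] w [ 0.0106 -0.4443  0.031 ]
```

View pics/p1.png

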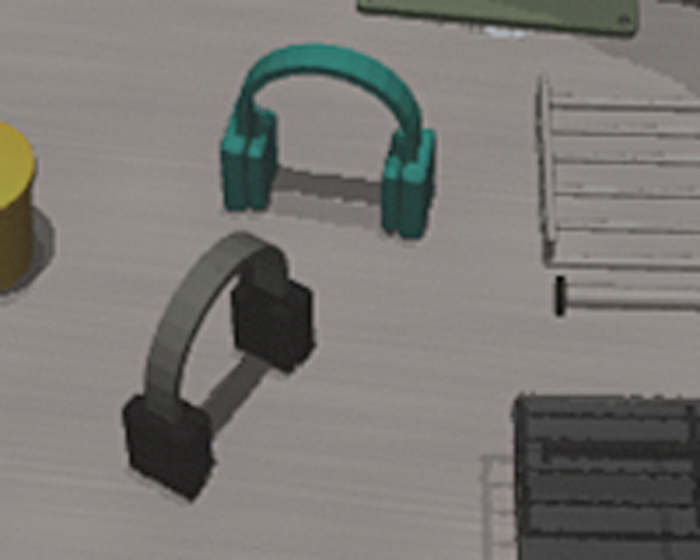

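The call was refused and the arm has not moved; the picture shows the unchanged scene. I'll try again with all six numbers in a row.

>>> step_arm(targets=[{"tx": 0,"ty": 0,"tz": -0.05,"wx": 0,"wy": 0,"wz": 0}], gripper=-1)

```text
time_s: 0.23
tool_pos: [0.2156, 0.5309, 0.2742]
orientation: [0.192, 0.981, -0.005, -0.001]
contact_force: [0.4, 0.5, -1.3]
opening: 0.999
grip_force: 0.0
```

>>> step_arm(targets=[{"tx": -0.31,"ty": -0.2155,"tz": -0.05,"wx": 0,"wy": 0,"wz": 0.03},{"tx": -0.31,"ty": -0.2155,"tz": -0.05,"wx": 0,"wy": 0,"wz": 0.03},{"tx": -0.31,"ty": -0.2155,"tz": -0.05,"wx": 0,"wy": 0,"wz": 0.03},{"tx": -0.31,"ty": -0.2155,"tz": -0.05,"wx": 0,"wy": 0,"wz": 0.03},{"tx": -0.31,"ty": -0.2155,"tz": -0.05,"wx": 0,"wy": 0,"wz": 0.03},{"tx": -0.31,"ty": -0.2155,"tz": -0.05,"wx": 0,"wy": 0,"wz": 0.03},{"tx": -0.31,"ty": -0.2155,"tz": -0.05,"wx": 0,"wy": 0,"wz": 0.03},{"tx": -0.628,"ty": -0.634,"tz": 0.02,"wx": 0.01,"wy": -0.444,"wz": 0.031},{"tx": -0.628,"ty": -0.634,"tz": 0.02,"wx": 0.01,"wy": -0.444,"wz": 0.031},{"tx": -0.628,"ty": -0.634,"tz": 0.02,"wx": 0.01,"wy": -0.444,"wz": 0.031},{"tx": -0.628,"ty": -0.634,"tz": 0.02,"wx": 0.01,"wy": -0.444,"wz": 0.031},{"tx": -0.628,"ty": -0.634,"tz": 0.02,"wx": 0.01,"wy": -0.444,"wz": 0.031},{"tx": -0.628,"ty": -0.634,"tz": 0.02,"wx": 0.01,"wy": -0.444,"wz": 0.031},{"tx": -0.628,"ty": -0.634,"tz": 0.02,"wx": 0.01,"wy": -0.444,"wz": 0.031},{"tx": -0.628,"ty": -0.634,"tz": 0.078,"wx": 0.01,"wy": -0.444,"wz": 0.031},{"tx": -0.628,"ty": -0.634,"tz": 0.078,"wx": 0.01,"wy": -0.444,"wz": 0.031},{"tx": -0.628,"ty": -0.634,"tz": 0.078,"wx": 0.01,"wy": -0.444,"wz": 0.031},{"tx": -0.628,"ty": -0.634,"tz": 0.078,"wx": 0.01,"wy": -0.444,"wz": 0.031},{"tx": -0.628,"ty": -0.634,"tz": 0.078,"wx": 0.01,"wy": -0.444,"wz": 0.031},{"tx": -0.628,"ty": -0.634,"tz": 0.078,"wx": 0.01,"wy": -0.444,"wz": 0.031}])

```text
time_s: 1.9
tool_pos: [0.4671, -0.0144, 0.2765]
orientation: [0.21, 0.922, -0.106, 0.307]
contact_force: [-0.1, -0.7, 0.3]
opening: 0.998
grip_force: 0.0
```

Run:
```python
from h import *
D=np.deg2rad
st();Rt=rot(D(-25),D(40));d=Rt[:,2];rel([.5491,-.154,.1406]-.1*d,Rt);rel([.5491,-.154,.1406],Rt)
a=env.snapshot("scene")[:,:,::-1][170:330,200:400]
cv2.imwrite("pics/p2.png",cv2.resize(a,None,fx=3.5,fy=3.5,interpolation=cv2.INTER_CUBIC))
```

```text
1.9 [ 0.4671 -0.0144  0.2765] [ 0.522 -0.324 -0.789] [-0.13 -0.72  0.34] 0.9984006672009181 0.0 [-0.64  0.47  0.45  2.36  1.97  0.3  -1.08]
t [-0.0215 -0.1067  0.1194] w [-0.0462 -0.0258  0.0097]
t [-0.0266 -0.0977  0.244 ] w [-0.0462 -0.0258  0.0097]
```

View pics/p2.png

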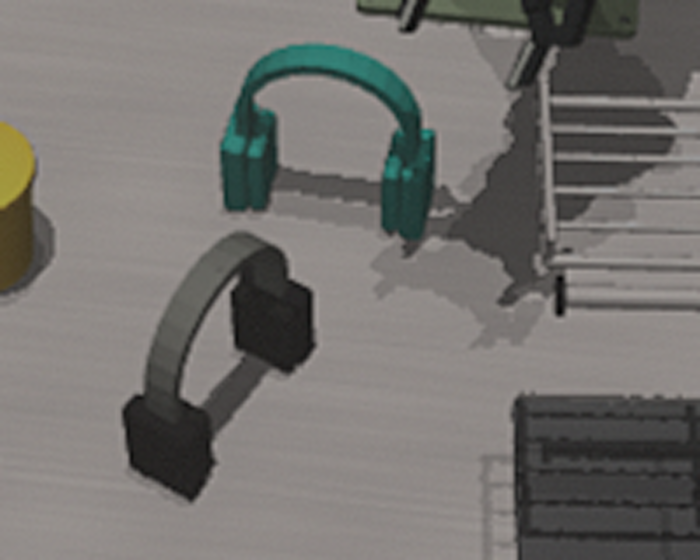

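The gripper is still short of the pregrasp, limited by joint speed, and nothing has been touched. I'll go on to the pregrasp.

>>> step_arm(targets=[{"tx": -0.0215,"ty": -0.107,"tz": 0.119,"wx": -0.046,"wy": -0.026,"wz": 0.01},{"tx": -0.0215,"ty": -0.107,"tz": 0.119,"wx": -0.046,"wy": -0.026,"wz": 0.01},{"tx": -0.0215,"ty": -0.107,"tz": 0.119,"wx": -0.046,"wy": -0.026,"wz": 0.01},{"tx": -0.0215,"ty": -0.107,"tz": 0.119,"wx": -0.046,"wy": -0.026,"wz": 0.01},{"tx": -0.0215,"ty": -0.107,"tz": 0.119,"wx": -0.046,"wy": -0.026,"wz": 0.01},{"tx": -0.0215,"ty": -0.107,"tz": 0.119,"wx": -0.046,"wy": -0.026,"wz": 0.01},{"tx": -0.0215,"ty": -0.107,"tz": 0.119,"wx": -0.046,"wy": -0.026,"wz": 0.01},{"tx": -0.0215,"ty": -0.107,"tz": 0.119,"wx": -0.046,"wy": -0.026,"wz": 0.01}])

```text
time_s: 2.62
tool_pos: [0.4896, -0.1132, 0.2216]
orientation: [0.2, 0.921, -0.082, 0.325]
contact_force: [0.4, 0.0, 0.6]
opening: 1.003
grip_force: 0.0
```

Run:
```python
from h import *
D=np.deg2rad
st();Rt=rot(D(-25),D(40));rel([.5491,-.154,.1406],Rt)
a=env.snapshot("scene")[:,:,::-1][130:330,200:400]
cv2.imwrite("pics/p3.png",cv2.resize(a,None,fx=3,fy=3,interpolation=cv2.INTER_CUBIC))
```

```text
2.6167 [ 0.4896 -0.1132  0.2216] [ 0.565 -0.282 -0.776] [0.42 0.05 0.56] 1.0031054900906111 0.0 [ 0.24  0.61 -0.44  2.45  2.26  0.75 -1.13]
t [-0.005  -0.0126  0.1349] w [-0.0106 -0.0096  0.0088]
```

View pics/p3.png

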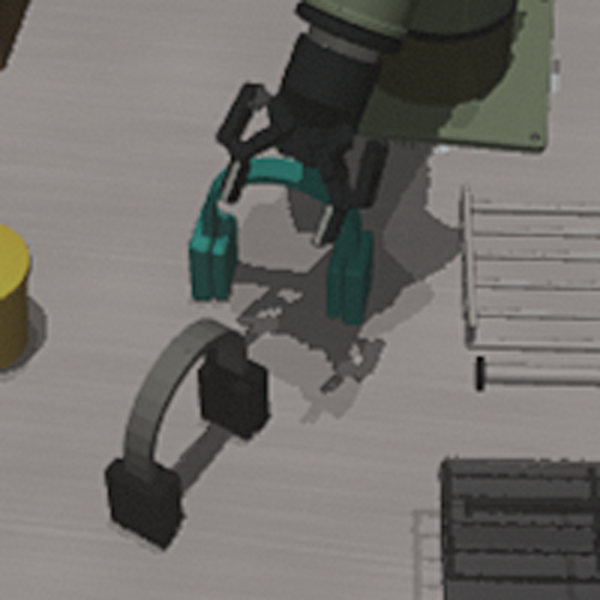

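The gripper hangs above and behind the muffs with the jaws lined up across the band, clear of the turquoise pair. Joint 4 is near its limit, and going forward relieves it.

>>> step_arm(targets=[{"tx": -0.003,"ty": -0.0126,"tz": 0.035,"wx": -0.01,"wy": -0.009,"wz": 0.009},{"tx": -0.005,"ty": -0.0126,"tz": 0.07,"wx": -0.01,"wy": -0.009,"wz": 0.009},{"tx": -0.005,"ty": -0.0126,"tz": 0.1,"wx": -0.01,"wy": -0.009,"wz": 0.009},{"tx": -0.005,"ty": -0.0126,"tz": 0.12,"wx": -0.01,"wy": -0.009,"wz": 0.009},{"tx": -0.005,"ty": -0.0126,"tz": 0.135,"wx": -0.01,"wy": -0.009,"wz": 0.009},{"tx": -0.005,"ty": -0.0126,"tz": 0.135,"wx": -0.01,"wy": -0.009,"wz": 0.009},{"tx": -0.005,"ty": -0.0126,"tz": 0.135,"wx": -0.01,"wy": -0.009,"wz": 0.009}])

```text
time_s: 3.25
tool_pos: [0.5485, -0.1533, 0.1408]
orientation: [0.204, 0.918, -0.075, 0.333]
contact_force: [0.5, 0.3, 0.4]
opening: 1.002
grip_force: 0.0
```

Run:
```python
from h import *
D=np.deg2rad
st();Rt=rot(D(-25),D(40));rel([.5491,-.154,.1406],Rt)
a=np.hstack([env.snapshot("scene")[:,:,::-1][170:310,215:315],env.snapshot("top")[:,:,::-1][150:290,300:400]])
cv2.imwrite("pics/p4.png",cv2.resize(a,None,fx=4,fy=4,interpolation=cv2.INTER_CUBIC))
```

```text
3.25 [ 0.5485 -0.1533  0.1408] [ 0.58  -0.273 -0.767] [0.49 0.26 0.36] 1.0023745749383455 0.0 [ 0.35  0.86 -0.44  2.32  2.46  0.86 -1.16]
t [-0.0007 -0.0004  0.0009] w [-0.0011 -0.0013  0.0002]
```

View pics/p4.png

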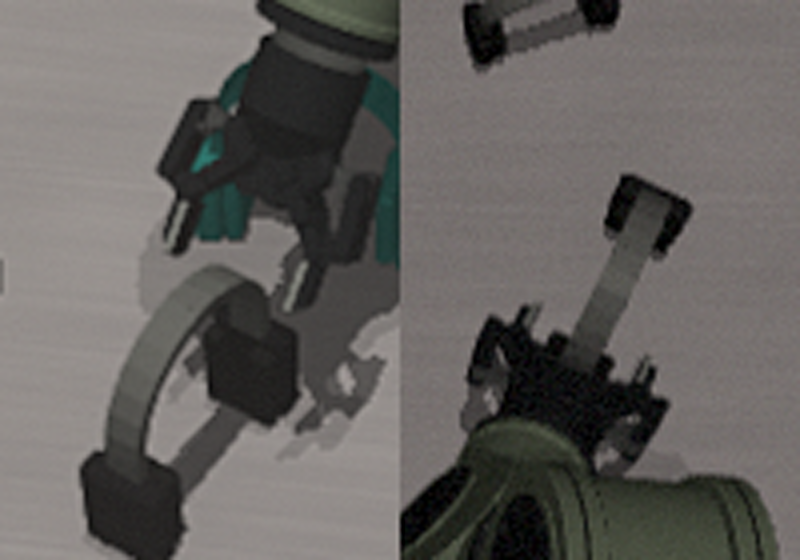

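The fingers straddle the band, with their midpoint at (586,344) in the right half of the picture and the band at (585,355). I'll close.

>>> step_arm(targets=[{"tx": 0,"ty": 0,"tz": 0,"wx": 0,"wy": 0,"wz": 0},{"tx": 0,"ty": 0,"tz": 0,"wx": 0,"wy": 0,"wz": 0},{"tx": 0,"ty": 0,"tz": 0,"wx": 0,"wy": 0,"wz": 0},{"tx": 0,"ty": 0,"tz": 0,"wx": 0,"wy": 0,"wz": 0},{"tx": 0,"ty": 0,"tz": 0,"wx": 0,"wy": 0,"wz": 0},{"tx": 0,"ty": 0,"tz": 0,"wx": 0,"wy": 0,"wz": 0},{"tx": 0,"ty": 0,"tz": 0,"wx": 0,"wy": 0,"wz": 0},{"tx": 0,"ty": 0,"tz": 0,"wx": 0,"wy": 0,"wz": 0},{"tx": 0,"ty": 0,"tz": 0,"wx": 0,"wy": 0,"wz": 0},{"tx": 0,"ty": 0,"tz": 0,"wx": 0,"wy": 0,"wz": 0}], gripper=1)

```text
time_s: 4.18
tool_pos: [0.5488, -0.1536, 0.1412]
orientation: [0.204, 0.917, -0.074, 0.334]
contact_force: [-4.6, 1.8, 7.5]
opening: 0.285
grip_force: 58.7
```

```bash
cat >> h.py <<'E'
D=np.deg2rad
O=np.array([.621,.169]);Y=D(6)
xs=np.array([np.cos(Y),np.sin(Y)]);ys=np.array([-np.sin(Y),np.cos(Y)])
def tgt(sx,sy,z,k=np.array([-.0392,.0184,-.0238])):
    c=np.r_[O+sx*xs+sy*ys,z];return c+R.from_euler("z",31,degrees=True).apply(k)
E
python3 - <<'E'
from h import *
st();s=env.state();R0=R.from_quat(s["orientation"]);Rt=(R.from_euler("z",31,degrees=True)*R0).as_matrix()
p=s["tool_pos"]
rel(p+[0,0,.1],R0.as_matrix())
for y in(-.16,-.005):print(tgt(0,y,.27));rel(tgt(0,y,.27),Rt)
E
```

```text
4.1833 [ 0.5488 -0.1536  0.1412] [ 0.582 -0.272 -0.766] [-4.57  1.78  7.54] 0.2846680809217598 58.746540176266535 [ 0.35  0.86 -0.44  2.32  2.46  0.86 -1.16]
t [-0.0803 -0.0001 -0.0958] w [ 0. -0.  0.]
[0.5946469  0.00545888 0.2462    ]
t [-0.0597  0.2043 -0.1214] w [-2.212e-01 -2.000e-04 -2.640e-01]
[0.57844498 0.15960978 0.2462    ]
t [ 0.0168  0.3703 -0.1857] w [-2.212e-01 -2.000e-04 -2.640e-01]
```

>>> step_arm(targets=[{"tx": -0.01,"ty": 0,"tz": -0.012,"wx": 0,"wy": 0,"wz": 0},{"tx": -0.03,"ty": 0,"tz": -0.036,"wx": 0,"wy": 0,"wz": 0},{"tx": -0.055,"ty": 0,"tz": -0.066,"wx": 0,"wy": 0,"wz": 0},{"tx": -0.08,"ty": 0,"tz": -0.096,"wx": 0,"wy": 0,"wz": 0},{"tx": -0.078,"ty": 0.025,"tz": -0.1,"wx": -0.028,"wy": 0,"wz": -0.033},{"tx": -0.075,"ty": 0.05,"tz": -0.105,"wx": -0.056,"wy": 0,"wz": -0.066},{"tx": -0.072,"ty": 0.075,"tz": -0.11,"wx": -0.083,"wy": 0,"wz": -0.1},{"tx": -0.07,"ty": 0.1,"tz": -0.112,"wx": -0.11,"wy": 0,"wz": -0.132},{"tx": -0.068,"ty": 0.125,"tz": -0.114,"wx": -0.14,"wy": 0,"wz": -0.166},{"tx": -0.065,"ty": 0.15,"tz": -0.117,"wx": -0.17,"wy": 0,"wz": -0.2},{"tx": -0.062,"ty": 0.18,"tz": -0.12,"wx": -0.2,"wy": 0,"wz": -0.235},{"tx": -0.06,"ty": 0.204,"tz": -0.1214,"wx": -0.221,"wy": 0,"wz": -0.264},{"tx": -0.06,"ty": 0.204,"tz": -0.1214,"wx": -0.221,"wy": 0,"wz": -0.264},{"tx": -0.06,"ty": 0.204,"tz": -0.1214,"wx": -0.221,"wy": 0,"wz": -0.264},{"tx": -0.06,"ty": 0.204,"tz": -0.1214,"wx": -0.221,"wy": 0,"wz": -0.264},{"tx": -0.06,"ty": 0.204,"tz": -0.1214,"wx": -0.221,"wy": 0,"wz": -0.264}])

```text
time_s: 5.52
tool_pos: [0.5946, 0.0044, 0.2459]
orientation: [-0.048, 0.939, 0.017, 0.341]
contact_force: [0.6, -0.7, -2.7]
opening: 0.29
grip_force: 60.2
```

Run:
```python
from h import *
st();s=env.state();R0=R.from_quat(s["orientation"]).as_matrix();print(R0.round(3))
p=tgt(0,-.16,.27);print(p);rel(p,R0)
a=env.snapshot("scene")[:,:,::-1];b=env.snapshot("top")[:,:,::-1]
cv2.imwrite("pics/s5.png",a);cv2.imwrite("pics/t5.png",b)
o=np.hstack([a[140:340,225:465],b[130:330,170:370]])  # 440 wide
cv2.imwrite("pics/p5.png",cv2.resize(o,None,fx=1.8,fy=1.8,interpolation=cv2.INTER_CUBIC))
```

```text
5.5167 [0.5946 0.0044 0.2459] [ 0.638  0.065 -0.767] [ 0.62 -0.68 -2.73] 0.29044276150197385 60.15450017916464 [ 0.23  0.62 -0.46  2.15  2.47  0.37 -0.8 ]
[[-0.763 -0.102  0.638]
 [-0.078  0.995  0.065]
 [-0.641 -0.001 -0.767]]
[0.5946469  0.00545888 0.2462    ]
t [-0.0004  0.0013 -0.0001] w [ 0.  0. -0.]
```

View pics/p5.png

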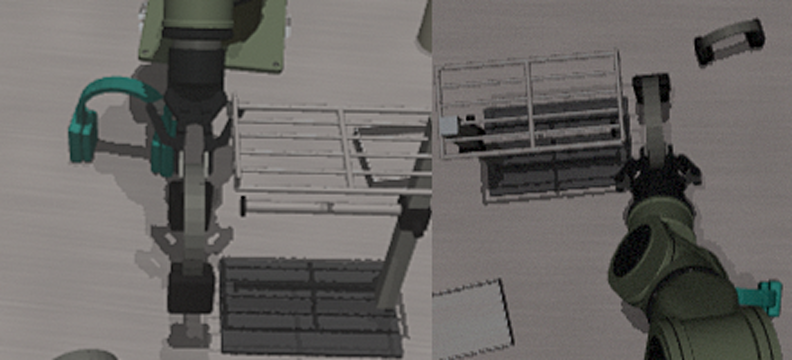

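The band is held. In the left half the far cup is at (190,288), and in the right half at (653,88). The gripper is clear of the shelf. I'll check the held pose and the rail height numerically.

Run:
```python
from h import *
np.set_printoptions(precision=4,suppress=True,linewidth=150)
s=cv2.imread("pics/s5.png");t=cv2.imread("pics/t5.png")
def proj(n,p):
    m=env.camera_model(n);c=m["world_to_cam"]@np.r_[p,1];return np.array([m["fx"]*c[0]/c[2]+m["cx"],m["fy"]*c[1]/c[2]+m["cy"]])
def W(sx,sy,z):return np.r_[O+sx*xs+sy*ys,z]
def blob(im,r):
    m=(im[r].max(2)<40).astype(np.uint8);k,l,st,c=cv2.connectedComponentsWithStats(m)
    for i in range(1,k):
        if st[i,4]>60:print(st[i]+[r[1].start,r[0].start,0,0,0],(c[i]+[r[1].start,r[0].start]))
print("scene far cup");blob(s,(slice(280,320),slice(310,350)))
print("top far cup");blob(t,(slice(165,195),slice(280,312)))
P=[W(a,-.16+b,z) for a in(.05,.087) for b in(-.031,.031) for z in(.105,.185)]
for n in("scene","top"):
    q=np.array([proj(n,p) for p in P]);print(n,"pred bbox",q.min(0),q.max(0))
q=t[:,:,1]
for r in range(192,216,4):print("band",r,q[r,282:304], proj("top",W(0,-.16,.28)))
g=s[:,:,1]
for sy in(-.06,-.02,.04,.08):
    for z in(.24,):
        c=proj("scene",W(0,sy,z-.008));r0=int(round(c[1]));print(sy,c,proj("scene",W(0,sy,z+.002)),r0-10,g[r0-10:r0+11,int(round(c[0]))])
```

```text
scene far cup
[318 286  26  28 550] [330.78   301.8091]
top far cup
[282 171  20  17 164] [292.3659 178.2317]
scene pred bbox [317.3115 281.2875] [344.6507 313.4784]
top pred bbox [280.6202 170.8822] [302.9021 189.3126]
band 192 [115  64  66  50  51  61  82  84  81  75  79  80  82  85  84  64  49  50  50  56 117 113] [292.4993 195.878 ]
band 196 [119 114  61  45  50  69  76  91  89  85  90  86  87  89  92  79  45  50  49  89 112 111] [292.4993 195.878 ]
band 200 [116 112 117 114  99  99 107  83  82  83  90  78  77  72  81  78  89  98  99 100  97 112] [292.4993 195.878 ]
band 204 [117 114 117 100  96 103 112  66  71  77  79  77  73  73  73  79  93 102  98  97 100 115] [292.4993 195.878 ]
band 208 [114 104 103 115  99  98 117  67  69  66  70  63  66  72  65  67  73  82  96 101  98 113] [292.4993 195.878 ]
band 212 [118 112 112  89  24  28  84  59  67  63  63  62  62  64  64  58  58  54  85  35  11  47] [292.4993 195.878 ]
-0.06 [373.9399 253.7134] [374.3533 251.0711] 244 [152 114  82 120 143 140 128 111 136 149 146 127  98  77 114 142 141 140 137 137 136]
-0.02 [390.7579 254.077 ] [391.2637 251.4366] 244 [149 131  93 109 141 140 140 132 123 146 149 133 111  76  96 147 139 138 140 141 137]
0.04 [415.9869 254.6223] [416.6313 251.9848] 245 [149 110  93 135 142 142 131 113 135 148 144 126  98  77 116 146 139 140 139 140 138]
0.08 [432.8077 254.9859] [433.5445 252.3503] 245 [153 131  93 112 143 138 139 129 125 145 148 132 111  76  96 147 141 141 141 137 139]
```

The prediction and the image agree to about 2 mm, and the rail top comes out at about 0.239. I'll slide along the rail now.

>>> step_arm(targets=[{"tx": 0,"ty": 0.01,"tz": 0,"wx": 0,"wy": 0,"wz": 0},{"tx": 0,"ty": 0.03,"tz": 0,"wx": 0,"wy": 0,"wz": 0},{"tx": 0,"ty": 0.055,"tz": 0,"wx": 0,"wy": 0,"wz": 0},{"tx": 0,"ty": 0.08,"tz": 0,"wx": 0,"wy": 0,"wz": 0},{"tx": 0,"ty": 0.105,"tz": 0,"wx": 0,"wy": 0,"wz": 0},{"tx": 0,"ty": 0.13,"tz": 0,"wx": 0,"wy": 0,"wz": 0},{"tx": 0,"ty": 0.155,"tz": 0,"wx": 0,"wy": 0,"wz": 0},{"tx": 0,"ty": 0.175,"tz": 0,"wx": 0,"wy": 0,"wz": 0},{"tx": 0,"ty": 0.188,"tz": 0,"wx": 0,"wy": 0,"wz": 0},{"tx": 0,"ty": 0.194,"tz": 0,"wx": 0,"wy": 0,"wz": 0},{"tx": 0,"ty": 0.194,"tz": 0,"wx": 0,"wy": 0,"wz": 0},{"tx": 0,"ty": 0.194,"tz": 0,"wx": 0,"wy": 0,"wz": 0}])

```text
time_s: 6.62
tool_pos: [0.5788, 0.1591, 0.2459]
orientation: [-0.049, 0.939, 0.017, 0.341]
contact_force: [-0.2, -0.8, -2.9]
opening: 0.29
grip_force: 60.1
```

Run:
```python
from h import *
st();s=env.state();R0=R.from_quat(s["orientation"]).as_matrix()
for z in(.245,.24):rel(tgt(0,-.005,z),R0)
```

```text
6.6167 [0.5788 0.1591 0.2459] [ 0.638  0.065 -0.767] [-0.15 -0.84 -2.88] 0.290398880804871 60.14564837666512 [-0.22  0.61 -0.34  2.13  2.13  0.48 -0.79]
t [0.0202 0.0007 0.0234] w [ 0.  0. -0.]
t [0.0242 0.0007 0.0282] w [ 0.  0. -0.]
```

>>> step_arm(targets=[{"tx": 0.003,"ty": 0,"tz": 0.0035,"wx": 0,"wy": 0,"wz": 0},{"tx": 0.006,"ty": 0,"tz": 0.007,"wx": 0,"wy": 0,"wz": 0},{"tx": 0.009,"ty": 0,"tz": 0.0108,"wx": 0,"wy": 0,"wz": 0},{"tx": 0.012,"ty": 0,"tz": 0.0144,"wx": 0,"wy": 0,"wz": 0},{"tx": 0.0145,"ty": 0,"tz": 0.0173,"wx": 0,"wy": 0,"wz": 0},{"tx": 0.016,"ty": 0,"tz": 0.0192,"wx": 0,"wy": 0,"wz": 0},{"tx": 0.016,"ty": 0,"tz": 0.0192,"wx": 0,"wy": 0,"wz": 0}])

```text
time_s: 7.2
tool_pos: [0.5789, 0.1592, 0.2254]
orientation: [-0.049, 0.939, 0.017, 0.341]
contact_force: [-0.2, -0.6, -3.1]
opening: 0.289
grip_force: 60.1
```

>>> step_arm(targets=[{"tx": 0.0008,"ty": 0,"tz": 0.001,"wx": 0,"wy": 0,"wz": 0},{"tx": 0.0016,"ty": 0,"tz": 0.0019,"wx": 0,"wy": 0,"wz": 0},{"tx": 0.0024,"ty": 0,"tz": 0.0029,"wx": 0,"wy": 0,"wz": 0},{"tx": 0.0032,"ty": 0,"tz": 0.0038,"wx": 0,"wy": 0,"wz": 0},{"tx": 0.0032,"ty": 0,"tz": 0.0038,"wx": 0,"wy": 0,"wz": 0},{"tx": 0.0032,"ty": 0,"tz": 0.0038,"wx": 0,"wy": 0,"wz": 0}])

```text
time_s: 7.7
tool_pos: [0.5789, 0.1594, 0.222]
orientation: [-0.049, 0.939, 0.017, 0.341]
contact_force: [-0.2, 0.1, -1.7]
opening: 0.287
grip_force: 60.1
```

>>> step_arm(targets=[{"tx": 0.0008,"ty": 0,"tz": 0.001,"wx": 0,"wy": 0,"wz": 0},{"tx": 0.0016,"ty": 0,"tz": 0.0019,"wx": 0,"wy": 0,"wz": 0},{"tx": 0.0016,"ty": 0,"tz": 0.0019,"wx": 0,"wy": 0,"wz": 0},{"tx": 0.0016,"ty": 0,"tz": 0.0019,"wx": 0,"wy": 0,"wz": 0}])

```text
time_s: 8.03
tool_pos: [0.5789, 0.1594, 0.22]
orientation: [-0.049, 0.939, 0.017, 0.341]
contact_force: [0.8, 0.4, -2.5]
opening: 0.292
grip_force: 60.1
```

>>> step_arm(targets=[{"tx": 0.0008,"ty": 0,"tz": 0.001,"wx": 0,"wy": 0,"wz": 0},{"tx": 0.0016,"ty": 0,"tz": 0.0019,"wx": 0,"wy": 0,"wz": 0},{"tx": 0.0016,"ty": 0,"tz": 0.0019,"wx": 0,"wy": 0,"wz": 0},{"tx": 0.0016,"ty": 0,"tz": 0.0019,"wx": 0,"wy": 0,"wz": 0}])

```text
time_s: 8.37
tool_pos: [0.5789, 0.1594, 0.2179]
orientation: [-0.049, 0.939, 0.017, 0.341]
contact_force: [-0.6, -0.3, -1.0]
opening: 0.288
grip_force: 60.1
```

>>> step_arm(targets=[{"tx": 0.0008,"ty": 0,"tz": 0.001,"wx": 0,"wy": 0,"wz": 0},{"tx": 0.0008,"ty": 0,"tz": 0.001,"wx": 0,"wy": 0,"wz": 0},{"tx": 0.0008,"ty": 0,"tz": 0.001,"wx": 0,"wy": 0,"wz": 0}])

```text
time_s: 8.62
tool_pos: [0.5789, 0.1594, 0.2169]
orientation: [-0.049, 0.939, 0.017, 0.341]
contact_force: [0.5, 1.0, -2.3]
opening: 0.286
grip_force: 60.1
```

>>> step_arm(targets=[{"tx": 0.0008,"ty": 0,"tz": 0.001,"wx": 0,"wy": 0,"wz": 0},{"tx": 0.0008,"ty": 0,"tz": 0.001,"wx": 0,"wy": 0,"wz": 0},{"tx": 0.0008,"ty": 0,"tz": 0.001,"wx": 0,"wy": 0,"wz": 0}])

```text
time_s: 8.87
tool_pos: [0.579, 0.1594, 0.2159]
orientation: [-0.049, 0.939, 0.017, 0.341]
contact_force: [-0.3, 0.4, -1.6]
opening: 0.291
grip_force: 60.1
```

>>> step_arm(targets=[{"tx": 0.0008,"ty": 0,"tz": 0.001,"wx": 0,"wy": 0,"wz": 0},{"tx": 0.0008,"ty": 0,"tz": 0.001,"wx": 0,"wy": 0,"wz": 0},{"tx": 0.0008,"ty": 0,"tz": 0.001,"wx": 0,"wy": 0,"wz": 0}])

```text
time_s: 9.12
tool_pos: [0.579, 0.1594, 0.2149]
orientation: [-0.049, 0.939, 0.017, 0.341]
contact_force: [-0.4, -1.2, -2.0]
opening: 0.29
grip_force: 60.1
```

>>> step_arm(targets=[{"tx": 0.0008,"ty": 0,"tz": 0.001,"wx": 0,"wy": 0,"wz": 0},{"tx": 0.0008,"ty": 0,"tz": 0.001,"wx": 0,"wy": 0,"wz": 0},{"tx": 0.0008,"ty": 0,"tz": 0.001,"wx": 0,"wy": 0,"wz": 0}])

```text
time_s: 9.37
tool_pos: [0.579, 0.1594, 0.2139]
orientation: [-0.049, 0.939, 0.017, 0.341]
contact_force: [-0.3, 0.6, -1.4]
opening: 0.29
grip_force: 60.1
```

>>> step_arm(targets=[{"tx": 0.0008,"ty": 0,"tz": 0.001,"wx": 0,"wy": 0,"wz": 0},{"tx": 0.0008,"ty": 0,"tz": 0.001,"wx": 0,"wy": 0,"wz": 0},{"tx": 0.0008,"ty": 0,"tz": 0.001,"wx": 0,"wy": 0,"wz": 0}])

```text
time_s: 9.62
tool_pos: [0.5792, 0.1594, 0.2131]
orientation: [-0.049, 0.939, 0.017, 0.341]
contact_force: [-0.2, -0.5, 1.3]
opening: 0.286
grip_force: 60.5
```

>>> step_arm(targets=[{"tx": 0.0008,"ty": 0,"tz": 0.001,"wx": 0,"wy": 0,"wz": 0},{"tx": 0.0008,"ty": 0,"tz": 0.001,"wx": 0,"wy": 0,"wz": 0},{"tx": 0.0008,"ty": 0,"tz": 0.001,"wx": 0,"wy": 0,"wz": 0}])

```text
time_s: 9.87
tool_pos: [0.5795, 0.1594, 0.2124]
orientation: [-0.048, 0.938, 0.017, 0.342]
contact_force: [-1.1, 0.8, 6.6]
opening: 0.286
grip_force: 61.0
```

Run:
```python
from h import *
F=[]
for i in range(6):
    t=env.snapshot("top");F.append(env.state()["contact_force"])
print(np.mean(F,0),np.std(F,0));st()
s=env.snapshot("scene")
o=np.hstack([s[200:330,330:470],t[150:280,190:310]])[:,:,::-1]
cv2.imwrite("pics/p6.png",cv2.resize(o,None,fx=3,fy=3,interpolation=cv2.INTER_CUBIC))
```

```text
[-0.90400184  0.06898896  6.23966328] [0.28694994 0.56246969 0.39114828]
10.1667 [0.5795 0.1595 0.2124] [ 0.64   0.066 -0.766] [-0.83  0.53  6.26] 0.28845128021634836 61.03346851614788 [-0.19  0.69 -0.41  2.16  2.23  0.59 -0.9 ]
```

The rail is carrying the muffs: the vertical force went from -2.3 to +6.2 N at a crown height of about 0.237, which matches what I saw. I'll ease up slightly, then open.

>>> step_arm(targets=[{"tx": -0.0004,"ty": 0,"tz": -0.0005,"wx": 0,"wy": 0,"wz": 0},{"tx": -0.0004,"ty": 0,"tz": -0.0005,"wx": 0,"wy": 0,"wz": 0},{"tx": -0.0004,"ty": 0,"tz": -0.0005,"wx": 0,"wy": 0,"wz": 0}])

```text
time_s: 10.47
tool_pos: [0.5793, 0.1595, 0.2127]
orientation: [-0.049, 0.939, 0.017, 0.341]
contact_force: [0.4, -0.2, 5.8]
opening: 0.287
grip_force: 60.8
```

>>> step_arm(targets=[{"tx": 0,"ty": 0,"tz": 0,"wx": 0,"wy": 0,"wz": 0},{"tx": 0,"ty": 0,"tz": 0,"wx": 0,"wy": 0,"wz": 0},{"tx": 0,"ty": 0,"tz": 0,"wx": 0,"wy": 0,"wz": 0},{"tx": 0,"ty": 0,"tz": 0,"wx": 0,"wy": 0,"wz": 0},{"tx": 0,"ty": 0,"tz": 0,"wx": 0,"wy": 0,"wz": 0},{"tx": 0,"ty": 0,"tz": 0,"wx": 0,"wy": 0,"wz": 0},{"tx": 0,"ty": 0,"tz": 0,"wx": 0,"wy": 0,"wz": 0},{"tx": 0,"ty": 0,"tz": 0,"wx": 0,"wy": 0,"wz": 0},{"tx": 0,"ty": 0,"tz": 0,"wx": 0,"wy": 0,"wz": 0},{"tx": 0,"ty": 0,"tz": 0,"wx": 0,"wy": 0,"wz": 0}], gripper=-0.6)

```text
time_s: 11.3
tool_pos: [0.579, 0.1594, 0.2124]
orientation: [-0.049, 0.939, 0.017, 0.341]
contact_force: [-0.0, -0.4, -0.4]
opening: 0.801
grip_force: 0.0
```

>>> step_arm(targets=[{"tx": 0,"ty": 0,"tz": -0.008,"wx": 0,"wy": 0,"wz": 0},{"tx": 0,"ty": 0,"tz": -0.02,"wx": 0,"wy": 0,"wz": 0},{"tx": 0,"ty": 0,"tz": -0.04,"wx": 0,"wy": 0,"wz": 0},{"tx": 0,"ty": 0,"tz": -0.06,"wx": 0,"wy": 0,"wz": 0},{"tx": 0,"ty": 0,"tz": -0.085,"wx": 0,"wy": 0,"wz": 0},{"tx": 0,"ty": 0,"tz": -0.11,"wx": 0,"wy": 0,"wz": 0},{"tx": 0,"ty": 0,"tz": -0.13,"wx": 0,"wy": 0,"wz": 0},{"tx": 0,"ty": 0,"tz": -0.14,"wx": 0,"wy": 0,"wz": 0},{"tx": 0,"ty": 0,"tz": -0.14,"wx": 0,"wy": 0,"wz": 0},{"tx": 0,"ty": 0,"tz": -0.14,"wx": 0,"wy": 0,"wz": 0}])

```text
time_s: 12.13
tool_pos: [0.5074, 0.1522, 0.2989]
orientation: [-0.049, 0.938, 0.018, 0.342]
contact_force: [0.2, 0.4, -0.3]
opening: 0.801
grip_force: 0.0
```

Run:
```python
from h import *
st()
a=env.snapshot("scene")
for i in range(20):t=env.snapshot("top")
s=env.snapshot("scene")
print("motion",np.abs(s.astype(int)-a)[210:340,330:470].max(2).__gt__(40).sum());st()
o=np.hstack([s[180:340,330:480],t[150:310,190:310]])[:,:,::-1]
cv2.imwrite("pics/p7.png",cv2.resize(o,None,fx=2.9,fy=2.9,interpolation=cv2.INTER_CUBIC))
```

```text
12.1333 [0.5074 0.1522 0.2989] [ 0.639  0.066 -0.766] [ 0.16  0.35 -0.25] 0.8010554793693059 0.0 [-0.28  0.42 -0.32  2.26  2.    0.44 -0.75]
motion 113
13.2333 [0.5076 0.1521 0.2983] [ 0.638  0.066 -0.767] [-0.11  0.17 -0.06] 0.8002866201346914 0.0 [-0.28  0.43 -0.32  2.26  2.    0.44 -0.75]
```

View pics/p7.png

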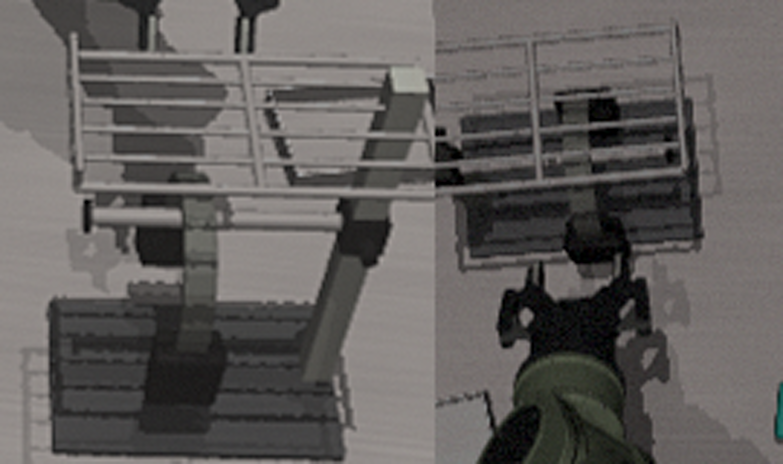

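The muffs hang over the rail at about (200,215), one cup on each side, with the gripper clear. I'll wait until they hang still.

Run:
```python
from h import *
p=None
for k in range(8):
    fr=np.array([env.snapshot("scene")[250:340,365:415].astype(int) for _ in range(12)])
    print(env.state()["time_s"].__round__(1),np.abs(fr-fr.mean(0)).mean().round(2),(np.ptp(fr,axis=0).max(2)>40).sum())
```

```text
13.8 2.28 113
14.4 1.75 65
15.0 1.43 41
15.6 0.98 0
16.2 0.96 0
16.8 0.96 0
17.4 0.97 0
18.0 0.96 0
```

The muffs are now still.

```bash
python3 -c "
from cell import env
print(env.job_done())"
```

```text
the job is handed in; nothing more can be done
None
```

The larger grey ear defenders hang still by the headband over the rail, one cup on each side, between the end stop and the post; the gripper is clear and the job was handed in at about 18 s.

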